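# Set a tripod leg to its red ring and squeeze its cam lever shut

## Task

The photo tripod lies folded on the table: with its orange cam lever still open, push the lower section of the top leg in by its upright grey tab, against its spring, until the mouth of the collar meets the red ring, and hold it there for a moment. Then, keeping the collar at the ring, squeeze the cam lever fully shut against that tab by pinching the two together. Finish still holding: lever and tab stay pinched between the fingers with the collar at the red ring, nothing is let go, and the small bowl and the sherd beside the tripod stay where they are.

Things in the scene. Friction and masses are not known exactly. Their poses are not given: they have to be found in the camera images.
- tripod: Folded photo tripod lying across the table in front of the robot with its head to the left, fixed, about 670 mm long and 100 mm wide. Origin on the table surface below the top leg's axis, near the collar; +x runs level along the leg from the head (black, 300 to 370 mm away on the -x side) to the foot, +z up. The top leg's axis is 70 mm above the table, over two lower folded legs. The top leg's bare aluminium tube (24 mm diameter) is fixed; its lower section slides along it.
- lower_leg (a joint): Extension of the top leg's lower section (grey tube, black collar 42 mm diameter and 85 mm long, rubber foot), in m: 0 pushed fully in, 0.110 fully out (the start). Sliding it in moves it along the tripod's -x. A spring pushes it back out with about 3 to 4 N at all times; it slides out again when not held.
- collar_mouth (a point): Centre of the mouth of the black collar: its flat end that faces the tripod's head, on the leg's axis, 70 mm above the table. Moves with the lower section.
- ring_face (a point): Centre of the flat face, towards the foot, of the red ring (29 mm diameter, 6 mm wide) on the bare aluminium tube, on the leg's axis. The leg is at its length when collar_mouth is here. The ring does not move. The white ring further towards the head means nothing.
- tab_face (a point): Point on the foot-side (+x) face of the upright grey tab fixed on top of the collar, at the height to push or pinch, 128 mm above the table. The tab is 10 mm thick along the leg, 26 mm wide, its top 146 mm and the collar's top 91 mm above the table; this face lies 80 mm from collar_mouth towards the foot. Push this face towards the head to slide the leg in.
- lever_tip (a point): Centre of the orange cross bar (14 mm diameter, 54 mm wide) at the end of the cam lever, head-side of the tab, 127 to 132 mm above the table. The lever is a yoke astride the collar, hinged on the leg's axis 62 mm from the bar. Over tab and bar it measures 30 mm along the leg with the lever shut and 47 to 53 mm at the start.
- cam_lever (a joint): Angle of the cam lever in rad: 0 shut (upright beside the tab, at its stop), growing as it leans towards the head, 0.28 to 0.38 at the start. It stays where it is left; about 4 N at the bar moves it, and it rides with the collar. A parallel gripper that shuts on tab and bar together shifts the leg by half the closing stroke unless the hand is moved back as much.
- bowl_small: Small white bowl, 72 mm wide, 42 mm high, beside the tripod; leave alone.
- sherd: Flat terracotta sherd, 80 mm long, 9 mm thick, beside the tripod; leave alone.

How it is judged:
On the way, in this order (a step that is already met when the one before it is completed fails the run):
1. the leg is held by its tab with the collar's mouth at the red ring, within 5 mm, the lever still open (over 0.2 rad) (distance between collar_mouth and ring_face below 0.005 m and value of joint cam_lever above 0.2 rad and contact force between the fingers and lower_leg_c3 above 1 N), for 0.3 s.
2. the cam lever is shut with the collar at the red ring (distance between collar_mouth and ring_face below 0.005 m and value of joint cam_lever below 0.04 rad), for 0.2 s.
At the end, for the whole second after the job is handed in: The collar's mouth is within 5 mm of the red ring's face and still, the cam lever is within 0.04 rad of shut, and the fingers still pinch tab and lever bar, each with more than 2 N (all of step 2 and contact force between the fingers and lower_leg_c3 above 2 N and contact force between the fingers and cam_lever above 2 N and velocity of joint lower_leg between -0.01 and 0.01 m/s); the arm keeps its last pose, push and grip.
It fails at once if the lever is closed past half way while the collar is more than 12 mm from the red ring (value of joint cam_lever below 0.14 rad and distance between collar_mouth and ring_face above 0.012 m).
It fails at once if the small bowl or the sherd is moved more than 20 mm (distance of any of bowl_small, sherd from where it was at the start of the episode above 0.02 m).
It also fails if it takes over 51 s, if anything falls off the work surface, if the arm or the gripper's body presses on something with over 40 N, if the wrist force passes 120 N, or if a joint passes its speed limit or range.

## Robot

A 7-joint arm with a two-finger parallel gripper is mounted at the origin on the work surface. World frame = base frame: x ahead of the robot, y to its left, z up, the work surface at z = 0. Lengths are in m, angles in rad, forces in N, time in s.
With the tool pointing down it reaches from about 0.425 to 0.8 m from the base axis. Payload 8.3 kg.
Tool frame: the origin (TCP) lies between the finger pads; the fingertips stand tips_ahead ahead of it and the grasp point (between the pads) is the TCP (tips_ahead is the distance from the TCP to the fingertips, in m); z points along the fingers, y is the line along which they close (so a half turn about z gives the same grasp; the last joint's range is limited). The gripper opens to 85 mm and grips with 20 to 120 N. Pads are 22 mm wide; open, the fingers measure 114 mm over their backs; the gripper's body (76 mm by 85 mm) begins 54 mm behind the grasp point. The pads swing forward as they close: fully open they stand 13 mm farther back than shut.
Start: joints at [-1.237, 0.383, 0.016, 1.37, -0.006, 1.388, -0.046], TCP at [0.241, 0.576, 0.25] pointing down, gripper open.
Joint ranges: [-2.95, 2.95], [-0.25, 2.06], [-1.52, 1.56], [0.18, 2.33], [-1.44, 4.58], [0.02, 2.06], [-3.01, 3.01]. Speed limits (rad/s): [2.39, 2.39, 3.01, 3.01, 3.14, 3.14, 3.14].

## Interface

Orientations are given as a unit quaternion [w, x, y, z].
In Python, from rig import get_obs, grab_frame, sign_off, tips_ahead gives the robot as it stands.
- The arm moves only by the tool drive_tool, never from a script. Its argument "increments" is a list of rows, each an object with "offset": the shift along the tool's x, y, z scaled (see below), a list of three; "spin": the turn about the tool's z scaled (see below); "grip": the gripper command: -1 is fully open, 1 is shut, values between are in proportion. In form: [{"offset": [tx, ty, tz], "spin": spin, "grip": grip}, ...]. A call has 1 to 5 rows; each row shifts and turns the commanded pose from where the row before left it, along the tool's axes as they then stand; what a row does not reach is not made up. The controller multiplies each number of a shift by 0.02 m and each number of a turn by 5 degrees. A row lasts 1/12 s, in which the tool goes at most 41.7 mm and 7.16 degrees, less where a joint would pass 70% of its speed; a pose out of reach is approached as far as the arm can. A call with a number of a shift or a turn outside -1 to 1 is refused whole. A call with a gripper value outside its range is refused whole. The fingers move at their own pace and stop on an object; the grip force is fixed at half the most. Time passes only in rows, so rows that do not move let the fingers close. It gives the time, the measured TCP pose, the force, the opening and the grip force at its end, in the units of the state.
- get_obs(): the state, without advancing time (a new reading comes with each control period).
- grab_frame(name): name is "scene" or "top"; returns a dict with "img" (384x512x3 uint8, red, green, blue), "mtx" (3x3 intrinsics, pixels), "rvec" (rotation vector, rad) and "tvec" (3), from world to camera coordinates, as OpenCV has them. Camera axes: x right, y down, z forward; pixel columns grow to the right and rows downward; lengths in m; the calibration is good to about 2 mm. A picture is of the moment at which its call begins. There is no depth.
- sign_off(): hands the job in; it is judged then, once.
The state is a dict: "time": time; "joint_positions": joint angles; "joint_velocities": joint speeds; "effort": joint torques, N m; "tcp_pos": TCP position; "tool_rot": TCP orientation; "wrist_force": force on the tool from outside, world axes, zero at the start; "wrist_torque": the same for the moment, N m; "width": finger opening in m; "finger_force": force on a finger pad.
Only numpy, scipy, OpenCV 4.12 (cv2) and the standard library are available. Lean on these libraries where they do the work, as an engineer would, in place of code of your own. Each camera call takes 0.05 s, during which the arm holds its last target. There are 200 camera calls.

## Working session

There is one attempt and no reset: what is moved stays moved. The work goes in short steps, Python scripts to look and compute and a tool call to move; the robot and the scene stay as the last step left them, time stands still between calls to the robot, and variables do not carry over. Pictures are saved under pics/ and viewed, at most 10 in all, crops included, and the job is handed in when it is done.

Besides the shell and the picture viewer there is one more tool, called after "Request:" in YAML: its name, and indented under it one key for each argument. drive_tool: Moves the arm, as the interface text tells. Its arguments: {"type":"object","properties":{"increments":{"type":"array","items":{"type":"object","properties":{"offset":{"type":"array","items":{"type":"number"}},"spin":{"type":"number"},"grip":{"type":"number"}}}}},"required":["increments"]}

```bash
mkdir -p pics; python3 - <<'E'
from rig import *
import cv2,numpy as np
o=get_obs();print({k:np.round(v,3) for k,v in o.items()},tips_ahead)
ims=[]
for n in("scene","top"):
    f=grab_frame(n);np.savez(f"{n}0.npz",**f);cv2.imwrite(f"pics/{n}0.png",f["img"][:,:,::-1])
    R=cv2.Rodrigues(np.array(f["rvec"]))[0];print(n,f["mtx"],-R.T@np.array(f["tvec"]).ravel())
E
```

```text
{'time': np.float64(0.0), 'joint_positions': array([-1.237,  0.384,  0.016,  1.371, -0.006,  1.388, -0.047]), 'joint_velocities': array([-0.   , -0.   ,  0.001,  0.001,  0.   , -0.   ,  0.   ]), 'effort': array([ 0.0000e+00, -6.2761e+01,  8.4500e-01, -3.7181e+01,  1.7000e-02,
        1.5000e-02,  0.0000e+00]), 'tcp_pos': array([0.241, 0.576, 0.249]), 'tool_rot': array([-0.   ,  0.197,  0.98 , -0.001]), 'wrist_force': array([ 0.426,  0.724, -0.368]), 'wrist_torque': array([-0.066,  0.009, -0.011]), 'finger_force': np.float64(0.0), 'width': np.float64(0.085)} 0.019
scene [[458.26474404   0.         254.74476279]
 [  0.         458.26474404 189.13032721]
 [  0.           0.           1.        ]] [ 1.22529039 -0.00279897  0.53921515]
top [[427.12598645   0.         252.83735862]
 [  0.         427.12598645 187.05605438]
 [  0.           0.           1.        ]] [0.53839056 0.0614208  0.91232197]
```

View pics/scene0.png

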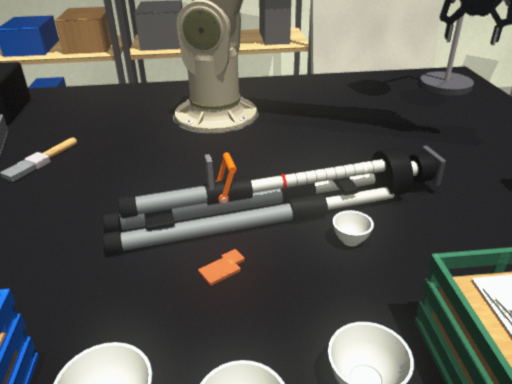

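View pics/top0.png

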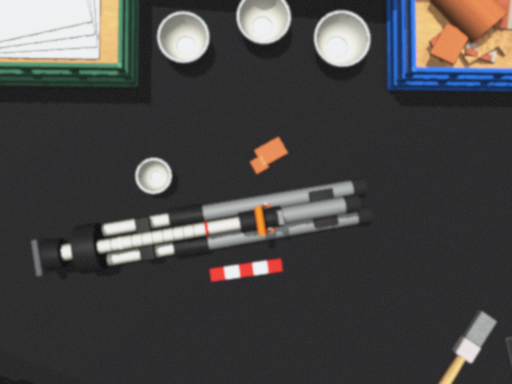

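The tripod's head is to +y (top view, left). The red ring is near (207,228) in top and (283,181) in scene. The orange bar is near (260,220) in top and (229,155) in scene, with the tab beside it. I'll zoom in on both.

```bash
cat > h.py <<'E'
import numpy as np,cv2
def load(n): 
    f=dict(np.load(n)); f["R"]=cv2.Rodrigues(f["rvec"])[0]; f["t"]=f["tvec"].ravel(); return f
def ray(f,uv):
    d=f["R"].T@np.linalg.inv(f["mtx"])@np.array([uv[0],uv[1],1.]); return -f["R"].T@f["t"],d/np.linalg.norm(d)
def plane(f,uv,z):
    c,d=ray(f,uv); return c+d*(z-c[2])/d[2]
def tri(f,a,g,b):
    c,d=ray(f,a);e,k=ray(g,b); s=np.linalg.lstsq(np.c_[d,-k],e-c,rcond=None)[0]
    p,q=c+s[0]*d,e+s[1]*k; return (p+q)/2,np.linalg.norm(p-q)
def proj(f,P): return cv2.projectPoints(np.array(P,float).reshape(-1,3),f["rvec"],f["tvec"],f["mtx"],None)[0].reshape(-1,2)
def blobs(f,m,box,amin=4):
    x0,y0,x1,y1=box; k=np.zeros_like(m,np.uint8);k[y0:y1,x0:x1]=m[y0:y1,x0:x1]
    n,l,s,c=cv2.connectedComponentsWithStats(k); return [(s[i],c[i]) for i in range(1,n) if s[i][4]>=amin]
E
python3 - <<'E'
from h import *
T,S=load("top0.npz"),load("scene0.npz")
for f,n,rb,ob in((T,'T',(195,215,222,240),(245,195,280,245)),(S,'S',(270,165,300,195),(205,145,250,210))):
    h=cv2.cvtColor(f["img"],cv2.COLOR_RGB2HSV).astype(int);H,s,v=h[...,0],h[...,1],h[...,2]
    print(n,'ring',blobs(f,((H<5)|(H>172))&(s>110)&(v>80),rb)); print(n,'or',blobs(f,(H>=5)&(H<20)&(s>140)&(v>90),ob))
a=cv2.resize(T["img"][185:260,190:380],None,fx=4,fy=4,interpolation=2)
b=cv2.resize(S["img"][140:215,110:300],None,fx=4,fy=4,interpolation=2)
cv2.imwrite("pics/c.png",np.vstack([a,b])[:,:,::-1])
E
```

```text
T ring [(array([203, 221,   6,  15,  36], dtype=int32), array([205.94444444, 227.88888889]))]
T or [(array([266, 205,   4,   2,   7], dtype=int32), array([267.71428571, 205.57142857])), (array([254, 206,  15,  29, 268], dtype=int32), array([259.97761194, 220.31343284])), (array([271, 228,   3,   3,   7], dtype=int32), array([272.28571429, 229.14285714]))]
S ring [(array([281, 173,   6,  16,  48], dtype=int32), array([283.97916667, 180.45833333]))]
S or [(array([215, 152,  22,  51, 483], dtype=int32), array([226.19668737, 173.93995859]))]
```

View pics/c.png

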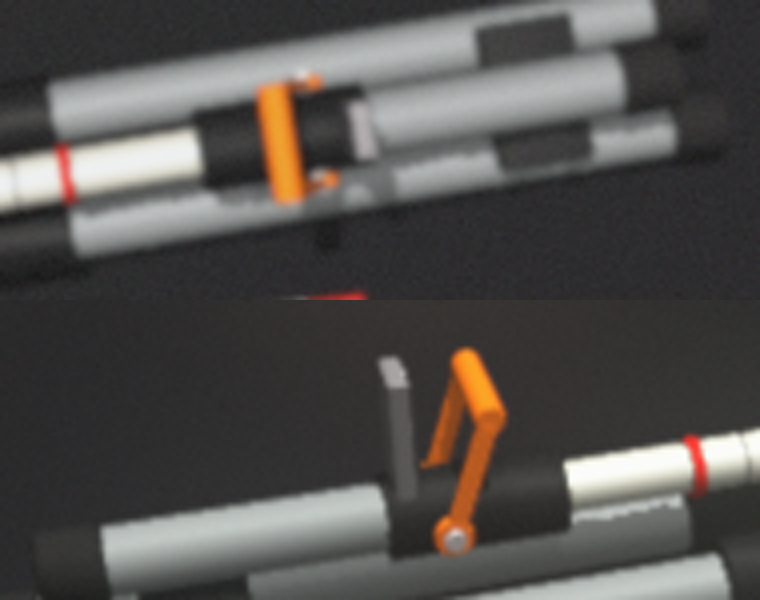

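```bash
python3 - <<'E'
from h import *
np.set_printoptions(precision=4,suppress=True)
T,S=load("top0.npz"),load("scene0.npz")
img=cv2.cvtColor(T["img"],cv2.COLOR_RGB2HSV)
# axis: mid rows of white tube (110..235) and grey tube (288..340) at silhouette height 70
pts=[]
for lo,hi,vmin in((170,200,140),(212,232,140),(292,335,90)):
    for u in range(lo,hi,2):
        yc=int(228-(u-206)*0.135); col=img[yc-8:yc+9,u,2].astype(float)
        ok=np.where((col>vmin)&(img[yc-8:yc+9,u,1]<60))[0]; 
        if len(ok)>3: 
            e=yc-8+(ok[0]+ok[-1])/2; pts.append(plane(T,(u,e),.072))
pts=np.array(pts)
white=pts[:, :]
vx,vy,x0,y0=cv2.fitLine(pts[:,:2].astype(np.float32),cv2.DIST_HUBER,0,.001,.001).ravel()
d=np.array([vx,vy])*(-1 if vy>0 else 1); p0=np.array([x0,y0]); nrm=np.array([-d[1],d[0]])
print("axis",d,p0,np.degrees(np.arctan2(d[1],d[0])),"resid",np.abs((pts[:,:2]-p0)@nrm).max())
def al(name,P): P=np.array(P);print(name,P,"along %.4f across %.4f"%((P[:2]-p0)@d,(P[:2]-p0)@nrm))
al("ringT",plane(T,(205.94,227.9),.0825)); al("ringS",plane(S,(284,180.5),.075)); 
P,e=tri(T,(205.94,227.9),S,(284,180));al("ringtri",P);print(e)
c=lambda u,v:(u/4+190-.375,v/4+185-.375); s=lambda u,v:(u/4+110-.375,(v-300)/4+140-.375)
al("mouthT",plane(T,c(202,157),.087))
al("tabtopT",plane(T,c(361,130),.146)); P,e=tri(T,c(361,130),S,s(393,364));al("tabtop tri",P);print(e)
al("barT",plane(T,(260.0,220.6),.130)); P,e=tri(T,c(281,143),S,s(478,386));al("bar tri",P);print(e)
E
```

```text
axis [ 0.1533 -0.9882] [0.5044 0.0369] -81.18176 resid 0.003701154872349311
ringT [0.4926 0.1192 0.0825] along -0.0831 across 0.0009
ringS [0.4976 0.1197 0.075 ] along -0.0828 across 0.0060
ringtri [0.4921 0.1202 0.0726] along -0.0842 across 0.0006
0.0006483921303004254
mouthT [0.5004 0.0533 0.087 ] along -0.0168 across -0.0014
tabtopT [ 0.5152 -0.0174  0.146 ] along 0.0554 across 0.0023
tabtop tri [ 0.5152 -0.0183  0.1485] along 0.0563 across 0.0022
0.0022861969685935993
barT [0.5084 0.0174 0.13  ] along 0.0199 across 0.0009
bar tri [0.5088 0.0175 0.1311] along 0.0198 across 0.0014
0.0003083851800613481
```

The points agree with the given sizes:
- Tab foot face to bar head side is about 48 mm.
- Tab face to mouth is about 79 mm.
- Travel to the ring is about 62 mm.

I'll turn the tool so its y lies along the leg, then go over the tab.

Request:
drive_tool:
  increments:
    - {"offset": [0,0,0],"spin": -1,"grip": -1}
    - {"offset": [0,0,0],"spin": -1,"grip": -1}
    - {"offset": [0,0,0],"spin": -1,"grip": -1}
    - {"offset": [0,0,0],"spin": -1,"grip": -1}
    - {"offset": [0,0,0],"spin": -1,"grip": -1}

```text
time: 0.52
tcp_pos: [0.2414, 0.5762, 0.2497]
tool_rot: [-0.0, -0.022, 1.0, -0.001]
wrist_force: [0.6, -1.2, 0.7]
width: 0.085
finger_force: 0.0
```

Request:
drive_tool:
  increments:
    - {"offset": [0,0,0],"spin": -1,"grip": -1}
    - {"offset": [0,0,0],"spin": -0.3,"grip": -1}
    - {"offset": [-0.3,-1,0],"spin": 0,"grip": -1}
    - {"offset": [-0.3,-1,0],"spin": 0,"grip": -1}
    - {"offset": [-0.3,-1,0],"spin": 0,"grip": -1}

```text
time: 0.93
tcp_pos: [0.2684, 0.5191, 0.2495]
tool_rot: [-0.0, -0.077, 0.997, -0.001]
wrist_force: [0.7, 0.4, 0.7]
width: 0.0857
finger_force: 0.0
```

Request:
drive_tool:
  increments:
    - {"offset": [-0.3,-1,0],"spin": 0,"grip": -1}
    - {"offset": [-0.3,-1,0],"spin": 0,"grip": -1}
    - {"offset": [-0.3,-1,0],"spin": 0,"grip": -1}
    - {"offset": [-0.3,-1,0],"spin": 0,"grip": -1}
    - {"offset": [-0.3,-1,0],"spin": 0,"grip": -1}

```text
time: 1.35
tcp_pos: [0.3135, 0.4244, 0.2499]
tool_rot: [-0.0, -0.076, 0.997, -0.0]
wrist_force: [0.6, 0.7, 0.1]
width: 0.0853
finger_force: 0.0
```

Request:
drive_tool:
  increments:
    - {"offset": [-0.3,-1,0],"spin": 0,"grip": -1}
    - {"offset": [-0.3,-1,0],"spin": 0,"grip": -1}
    - {"offset": [-0.3,-1,0],"spin": 0,"grip": -1}
    - {"offset": [-0.3,-1,0],"spin": 0,"grip": -1}
    - {"offset": [-0.3,-1,0],"spin": 0,"grip": -1}

```text
time: 1.77
tcp_pos: [0.3584, 0.3302, 0.2499]
tool_rot: [-0.0, -0.076, 0.997, -0.0]
wrist_force: [-0.2, 0.3, 0.0]
width: 0.0854
finger_force: 0.0
```

Request:
drive_tool:
  increments:
    - {"offset": [-0.3,-1,0],"spin": 0,"grip": -1}
    - {"offset": [-0.3,-1,0],"spin": 0,"grip": -1}
    - {"offset": [-0.3,-1,0],"spin": 0,"grip": -1}
    - {"offset": [-0.3,-1,0],"spin": 0,"grip": -1}
    - {"offset": [-0.3,-1,0],"spin": 0,"grip": -1}

```text
time: 2.18
tcp_pos: [0.4032, 0.2359, 0.25]
tool_rot: [-0.0, -0.076, 0.997, -0.0]
wrist_force: [0.1, 0.4, 0.3]
width: 0.0852
finger_force: 0.0
```

Request:
drive_tool:
  increments:
    - {"offset": [-0.28,-1,0],"spin": 0,"grip": -1}
    - {"offset": [-0.28,-1,0],"spin": 0,"grip": -1}
    - {"offset": [-0.28,-1,0],"spin": 0,"grip": -1}
    - {"offset": [-0.28,-1,0],"spin": 0,"grip": -1}
    - {"offset": [-0.28,-1,0],"spin": 0,"grip": -1}

```text
time: 2.6
tcp_pos: [0.4461, 0.1415, 0.25]
tool_rot: [-0.0, -0.076, 0.997, -0.0]
wrist_force: [0.2, 0.1, -0.1]
width: 0.0855
finger_force: 0.0
```

Request:
drive_tool:
  increments:
    - {"offset": [-0.28,-1,0],"spin": 0,"grip": -1}
    - {"offset": [-0.28,-1,0],"spin": 0,"grip": -1}
    - {"offset": [-0.28,-1,0],"spin": 0,"grip": -1}
    - {"offset": [-0.28,-1,0],"spin": 0,"grip": -1}
    - {"offset": [-0.28,-1,0],"spin": 0,"grip": -1}

```text
time: 3.02
tcp_pos: [0.489, 0.047, 0.25]
tool_rot: [-0.0, -0.076, 0.997, -0.0]
wrist_force: [-0.0, 0.9, 0.4]
width: 0.0856
finger_force: 0.0
```

Request:
drive_tool:
  increments:
    - {"offset": [-0.28,-1,0],"spin": 0,"grip": -1}
    - {"offset": [-0.28,-1,0],"spin": 0,"grip": -1}
    - {"offset": [0,0,0],"spin": 0,"grip": -1}
    - {"offset": [0,0,0],"spin": 0,"grip": -1}

```text
time: 3.35
tcp_pos: [0.506, 0.0089, 0.2499]
tool_rot: [-0.0, -0.075, 0.997, -0.0]
wrist_force: [-1.1, 1.4, 0.7]
width: 0.0853
finger_force: 0.0
```

Request:
drive_tool:
  increments:
    - {"offset": [-0.18,-0.45,0],"spin": 0,"grip": -1}
    - {"offset": [0,0,0.8],"spin": 0,"grip": -1}
    - {"offset": [0,0,0.8],"spin": 0,"grip": -1}
    - {"offset": [0,0,0.8],"spin": 0,"grip": -1}
    - {"offset": [0,0,0.8],"spin": 0,"grip": -1}

```text
time: 3.77
tcp_pos: [0.511, 0.0025, 0.1855]
tool_rot: [-0.0, -0.077, 0.997, 0.0]
wrist_force: [0.7, -0.4, -0.6]
width: 0.0858
finger_force: 0.0
```

```bash
python3 - <<'E'
from rig import *
import cv2,numpy as np
o=[]
for n in("scene","top"):
    f=grab_frame(n);np.savez(f"{n}1.npz",**f);i=f["img"]
    c=i[185:260,190:380] if n=="top" else i[110:185,150:340]
    o.append(cv2.resize(c,None,fx=4,fy=4,interpolation=2))
cv2.imwrite("pics/d.png",np.vstack(o)[:,:,::-1])
E
```

```text
(no output)
```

View pics/d.png

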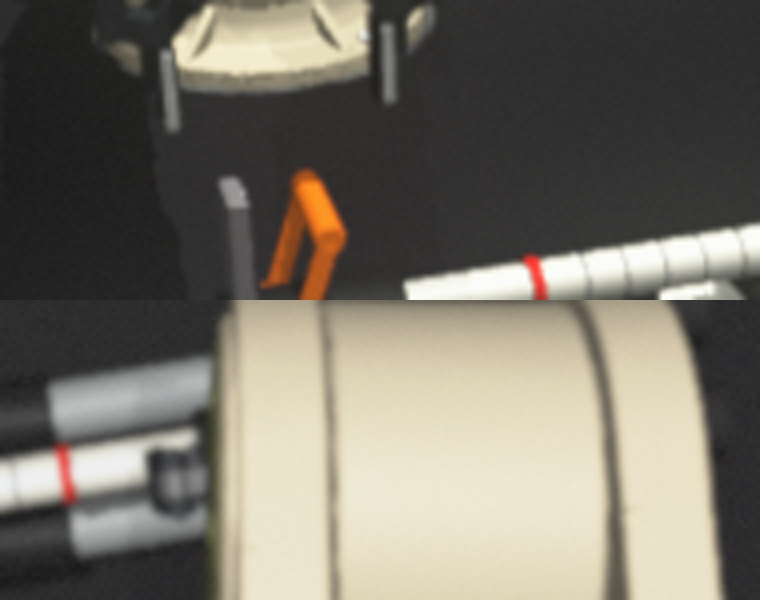

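Both pads straddle the tab and bar (crop columns 172 and 388, against tab 232 and bar 320). I'll descend and narrow the fingers to about 60 mm.

Request:
drive_tool:
  increments:
    - {"offset": [0,0,0.9],"spin": 0,"grip": -1}
    - {"offset": [0,0,0.9],"spin": 0,"grip": -1}
    - {"offset": [0,0,0.9],"spin": 0,"grip": -1}
    - {"offset": [0,0,0],"spin": 0,"grip": -0.7}
    - {"offset": [0,0,0],"spin": 0,"grip": -0.4}

```text
time: 4.28
tcp_pos: [0.5109, 0.0021, 0.1327]
tool_rot: [-0.001, -0.077, 0.997, -0.0]
wrist_force: [0.7, -0.8, 0.2]
width: 0.0637
finger_force: 0.0
```

Request:
drive_tool:
  increments:
    - {"offset": [0,0,0],"spin": 0,"grip": -0.4}
    - {"offset": [0,0,0],"spin": 0,"grip": -0.4}

```text
time: 4.45
tcp_pos: [0.512, 0.002, 0.1339]
tool_rot: [0.001, -0.077, 0.997, 0.0]
wrist_force: [0.3, 0.5, 0.0]
width: 0.0603
finger_force: 0.0
```

Request:
drive_tool:
  increments:
    - {"offset": [0,0.25,0.15],"spin": 0,"grip": -0.4}
    - {"offset": [0,0.25,0],"spin": 0,"grip": -0.4}
    - {"offset": [0,0.3,0],"spin": 0,"grip": -0.4}
    - {"offset": [0,0.3,0],"spin": 0,"grip": -0.4}
    - {"offset": [0,0.3,0],"spin": 0,"grip": -0.4}

```text
time: 4.87
tcp_pos: [0.507, 0.0299, 0.1297]
tool_rot: [0.0, -0.076, 0.997, -0.0]
wrist_force: [1.1, -4.1, 3.1]
width: 0.0602
finger_force: 2.1
```

Request:
drive_tool:
  increments:
    - {"offset": [0,0.3,0],"spin": 0,"grip": -0.4}
    - {"offset": [0,0.3,0],"spin": 0,"grip": -0.4}
    - {"offset": [0,0.3,0],"spin": 0,"grip": -0.4}
    - {"offset": [0,0.3,0],"spin": 0,"grip": -0.4}
    - {"offset": [0,0,0],"spin": 0,"grip": -0.4}

```text
time: 5.28
tcp_pos: [0.5026, 0.0551, 0.129]
tool_rot: [-0.0, -0.077, 0.997, 0.0]
wrist_force: [0.8, -2.3, 1.8]
width: 0.0601
finger_force: 1.4
```

```bash
cat > look.py <<'E'
import sys
from rig import *
from h import *
k=sys.argv[1]; o=get_obs(); d=np.array([.1533,-.9882]);p0=np.array([.5044,.0369])
a=(np.array(o["tcp_pos"])[:2]-p0)@d
print("tcp",np.round(o["tcp_pos"],4),"w %.4f along %.4f footpad %.4f"%(o["width"],a,a+o["width"]/2),"F",np.round(o["wrist_force"],1),o["finger_force"])
out=[]
for n in("scene","top"):
    f=grab_frame(n);np.savez(f"{n}{k}.npz",**f);i=f["img"]
    c=i[185:260,160:350] if n=="top" else i[130:205,190:340]
    out.append(cv2.resize(c,(760,300),interpolation=2) if n=="top" else cv2.resize(c,(600,300),interpolation=2))
out[0]=np.pad(out[0],((0,0),(0,160),(0,0)))
cv2.imwrite(f"pics/e{k}.png",np.vstack(out)[:,:,::-1])
E
python3 look.py 2
```

```text
tcp [0.5026 0.0551 0.129 ] w 0.0601 along -0.0182 footpad 0.0118 F [ 0.8 -2.3  1.8] 1.4309806376695633
```

View pics/e2.png

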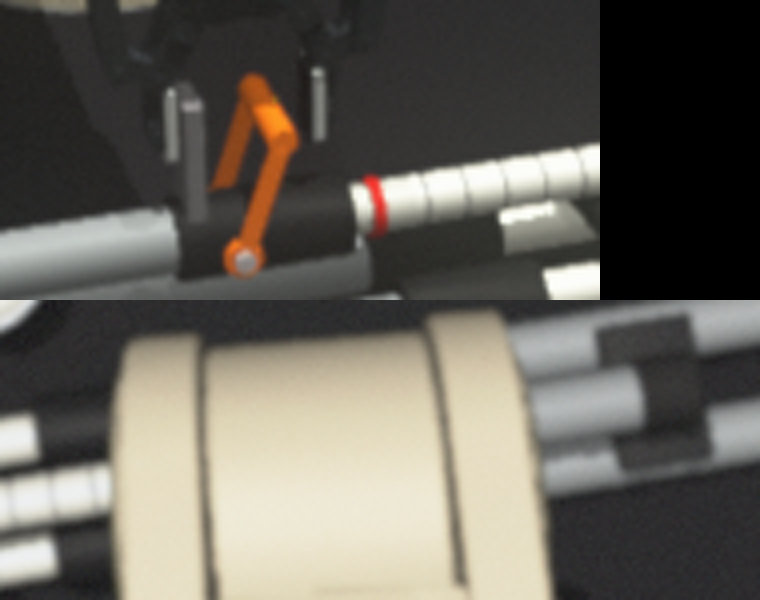

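```bash
cat > gap.py <<'E'
import sys
from h import *
d=np.array([.1533,-.9882,0]);p0=np.array([.5044,.0369,.07])
def prof(f,r,s):   # grey profile along the camera-facing line of a cylinder of radius r
    c=-f["R"].T@f["t"]; q=p0+s[:,None]*d; v=c-q; v-=(v@d)[:,None]*d; v/=np.linalg.norm(v,axis=1)[:,None]
    uv=proj(f,q+r*v).astype(np.float32); im=f["img"].astype(np.float32)
    return cv2.remap(im,uv[:,0].copy(),uv[:,1].copy(),cv2.INTER_LINEAR).reshape(-1,3)
f=load(sys.argv[1]); lo,hi=map(float,sys.argv[2:4]); s=np.arange(-.095,hi,.0005)
R=prof(f,.0145,s); red=(R[:,0]-R[:,1]); w=np.where(red>red.max()/2)[0]; w=w[s[w]<-.07]
W=prof(f,.021,s)[:,0]; k=(s>lo); 
g=np.gradient(cv2.GaussianBlur(W.reshape(-1,1),(1,9),0).ravel()); g[~k]=0
ring=s[w].max(); m=s[np.argmin(g)]
print("ring %.4f..%.4f mouth %.4f gap %.4f"%(s[w].min(),ring,m,m-ring)); 
E
python3 gap.py scene0.npz -.05 .03; python3 gap.py top0.npz -.05 .01;python3 gap.py scene2.npz -.078 -.03
```

```text
ring -0.0845..-0.0795 mouth -0.0165 gap 0.0630
ring -0.0855..-0.0805 mouth -0.0175 gap 0.0630
ring -0.0845..-0.0795 mouth -0.0680 gap 0.0115
```

The gap is about 11 mm by measurement and 12 mm by dead reckoning. The pad is against the tab. I'll push 11 mm and hold.

Request:
drive_tool:
  increments:
    - {"offset": [0,0.2,0],"spin": 0,"grip": -0.4}
    - {"offset": [0,0.2,0],"spin": 0,"grip": -0.4}
    - {"offset": [0,0.15,0],"spin": 0,"grip": -0.4}
    - {"offset": [0,0,0],"spin": 0,"grip": -0.4}
    - {"offset": [0,0,0],"spin": 0,"grip": -0.4}

```text
time: 5.8
tcp_pos: [0.5011, 0.0643, 0.1291]
tool_rot: [-0.0, -0.077, 0.997, 0.0]
wrist_force: [0.2, -3.9, 0.1]
width: 0.0597
finger_force: 1.5
```

```bash
python3 look.py 3; python3 gap.py scene3.npz -.0785 -.03
```

```text
tcp [0.5011 0.0643 0.1291] w 0.0597 along -0.0276 footpad 0.0023 F [ 0.2 -3.9  0.1] 1.5379352867603302
ring -0.0845..-0.0790 mouth -0.0775 gap 0.0015
```

View pics/e3.png

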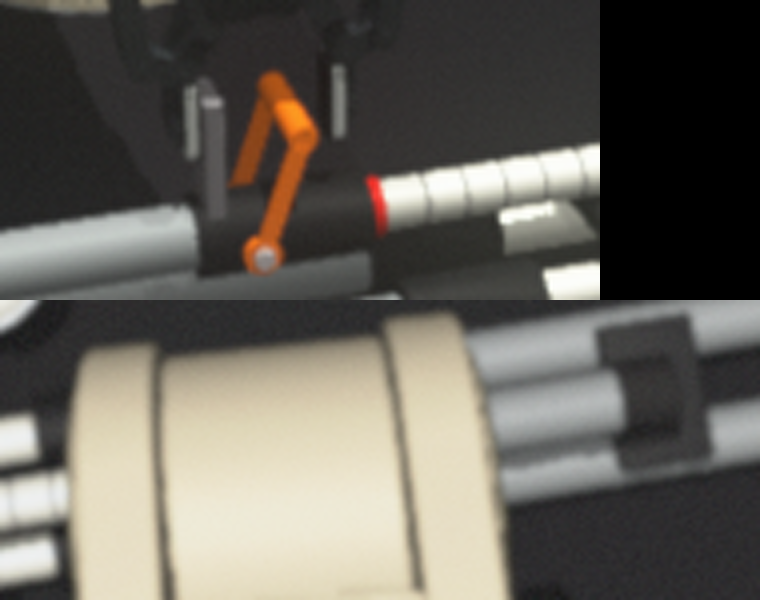

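The mouth is almost at the ring: the collar edge at crop x≈370 touches the red band, with about 1.5–2 mm left. I'll nudge it and hold.

Request:
drive_tool:
  increments:
    - {"offset": [0,0.09,0],"spin": 0,"grip": -0.4}
    - {"offset": [0,0,0],"spin": 0,"grip": -0.4}
    - {"offset": [0,0,0],"spin": 0,"grip": -0.4}
    - {"offset": [0,0,0],"spin": 0,"grip": -0.4}
    - {"offset": [0,0,0],"spin": 0,"grip": -0.4}

```text
time: 6.32
tcp_pos: [0.5009, 0.0658, 0.1291]
tool_rot: [-0.0, -0.076, 0.997, -0.0]
wrist_force: [-0.6, -3.6, -1.4]
width: 0.0601
finger_force: 1.6
```

Request:
drive_tool:
  increments:
    - {"offset": [0,0,0],"spin": 0,"grip": -0.4}
    - {"offset": [0,0,0],"spin": 0,"grip": -0.4}
    - {"offset": [0,0,0],"spin": 0,"grip": -0.4}

```text
time: 6.57
tcp_pos: [0.5009, 0.0658, 0.1291]
tool_rot: [-0.0, -0.076, 0.997, -0.0]
wrist_force: [-1.4, -3.6, -1.6]
width: 0.0598
finger_force: 1.6
```

```bash
python3 look.py 4; python3 gap.py scene4.npz -.082 -.03
```

```text
tcp [0.5009 0.0658 0.1291] w 0.0598 along -0.0291 footpad 0.0008 F [-1.4 -3.6 -1.6] 1.5634199604392052
ring -0.0850..-0.0805 mouth -0.0785 gap 0.0020
```

Step 1 is held, with the pad at 0.8 mm and the gap within about 1–2 mm. I'll close 3 mm per row while moving the hand back 1.5 mm per row.

Request:
drive_tool:
  increments:
    - {"offset": [0,-0.05,0],"spin": 0,"grip": -0.34}
    - {"offset": [0,-0.075,0],"spin": 0,"grip": -0.27}
    - {"offset": [0,-0.075,0],"spin": 0,"grip": -0.2}
    - {"offset": [0,-0.025,0],"spin": 0,"grip": -0.2}

```text
time: 7.0
tcp_pos: [0.5024, 0.0611, 0.1297]
tool_rot: [0.001, -0.076, 0.997, 0.0]
wrist_force: [0.3, -3.1, 2.1]
width: 0.0514
finger_force: 1.5
```

```bash
python3 look.py 5; python3 gap.py scene5.npz -.082 -.03
```

```text
tcp [0.5024 0.0611 0.1297] w 0.0514 along -0.0242 footpad 0.0015 F [ 0.3 -3.1  2.1] 1.545894294977188
ring -0.0845..-0.0800 mouth -0.0780 gap 0.0020
```

Request:
drive_tool:
  increments:
    - {"offset": [0,-0.04,0],"spin": 0,"grip": -0.13}
    - {"offset": [0,-0.075,0],"spin": 0,"grip": -0.06}
    - {"offset": [0,-0.075,0],"spin": 0,"grip": 0.01}
    - {"offset": [0,0,0],"spin": 0,"grip": 0.01}

```text
time: 7.43
tcp_pos: [0.5032, 0.0575, 0.1302]
tool_rot: [0.001, -0.076, 0.997, 0.0]
wrist_force: [-1.5, -3.9, 7.6]
width: 0.0428
finger_force: 7.0
```

```bash
python3 look.py 6; python3 gap.py scene6.npz -.082 -.03
```

```text
tcp [0.5032 0.0575 0.1302] w 0.0428 along -0.0205 footpad 0.0009 F [-1.5 -3.9  7.6] 6.983910575509071
ring -0.0850..-0.0805 mouth -0.0785 gap 0.0020
```

Now on the bar and tracking well. I'll close the rest.

Request:
drive_tool:
  increments:
    - {"offset": [0,-0.07,0],"spin": 0,"grip": 0.08}
    - {"offset": [0,-0.075,0],"spin": 0,"grip": 0.15}
    - {"offset": [0,-0.075,0],"spin": 0,"grip": 0.22}
    - {"offset": [0,0,0],"spin": 0,"grip": 0.22}

```text
time: 7.87
tcp_pos: [0.5041, 0.0532, 0.1303]
tool_rot: [0.001, -0.076, 0.997, 0.0]
wrist_force: [0.2, -4.0, 6.8]
width: 0.0334
finger_force: 6.3
```

```bash
python3 look.py 7; python3 gap.py scene7.npz -.082 -.03
```

```text
tcp [0.5041 0.0532 0.1303] w 0.0334 along -0.0161 footpad 0.0006 F [ 0.2 -4.   6.8] 6.29166305065155
ring -0.0850..-0.0805 mouth -0.0785 gap 0.0020
```

Request:
drive_tool:
  increments:
    - {"offset": [0,-0.06,0],"spin": 0,"grip": 0.29}
    - {"offset": [0,-0.02,0],"spin": 0,"grip": 0.35}
    - {"offset": [0,0,0],"spin": 0,"grip": 0.5}
    - {"offset": [0,0,0],"spin": 0,"grip": 0.7}
    - {"offset": [0,0,0],"spin": 0,"grip": 0.7}

```text
time: 8.38
tcp_pos: [0.5044, 0.0519, 0.1306]
tool_rot: [0.001, -0.077, 0.997, 0.0]
wrist_force: [-1.8, -4.3, 10.2]
width: 0.0277
finger_force: 58.2
```

Request:
drive_tool:
  increments:
    - {"offset": [0,0,0],"spin": 0,"grip": 0.7}
    - {"offset": [0,0,0],"spin": 0,"grip": 0.7}
    - {"offset": [0,0,0],"spin": 0,"grip": 0.7}

```text
time: 8.63
tcp_pos: [0.5044, 0.0519, 0.1306]
tool_rot: [0.001, -0.077, 0.997, 0.0]
wrist_force: [-1.8, -4.2, 11.0]
width: 0.0276
finger_force: 58.2
```

```bash
python3 look.py 8; python3 gap.py scene8.npz -.082 -.03
```

```text
tcp [0.5044 0.0519 0.1306] w 0.0276 along -0.0148 footpad -0.0010 F [-1.8 -4.2 11. ] 58.23944628238678
ring -0.0850..-0.0815 mouth -0.0800 gap 0.0015
```

View pics/e8.png

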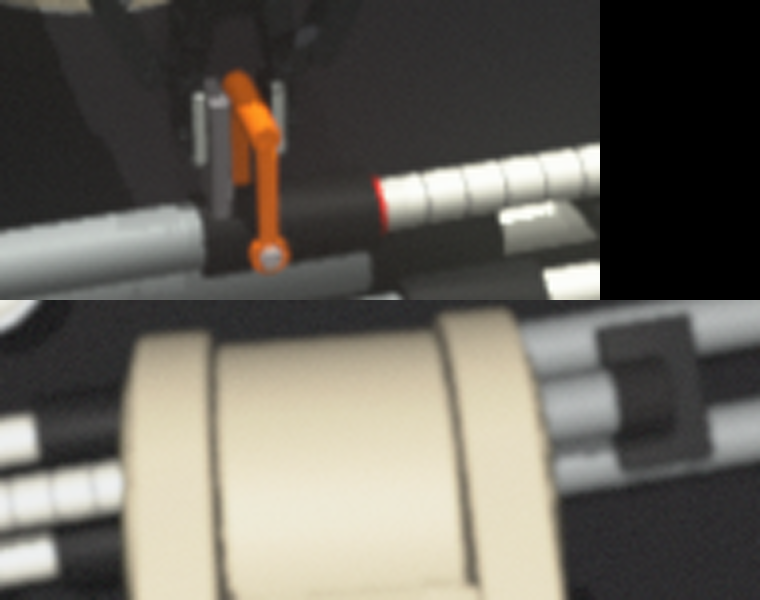

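The lever is upright against the tab, and the collar edge (crop x≈376) is at the red ring. I'll cross-check the travel using the lever pivot, which rides with the collar.

```bash
python3 - <<'E'
from h import *
d=np.array([.1533,-.9882,0]);r=[]
for n,b in(("scene0.npz",(212,190,236,206)),("scene4.npz",(243,186,270,202)),("scene8.npz",(246,186,272,202))):
    f=load(n);h=cv2.cvtColor(f["img"],cv2.COLOR_RGB2HSV).astype(int)
    x0,y0,x1,y1=b;m=(h[...,0]<22)&(h[...,1]>110)&(h[...,2]>80)
    k=np.zeros(m.shape,bool);k[y0:y1,x0:x1]=m[y0:y1,x0:x1]
    ys,xs=np.where(k);ok=ys>ys.max()-9;u=(xs[ok].min()+xs[ok].max())/2
    # bright screw centroid
    g=f["img"][y0:y1,x0:x1].min(2).astype(float);w=np.where((g>100),g,0);Y,X=np.indices(g.shape)
    c=((w*X).sum()/w.sum()+x0,(w*Y).sum()/w.sum()+y0);r.append(plane(f,c,.07)@d);print(n,u,c,r[-1]-r[0])
E
```

```text
scene0.npz 223.0 (np.float64(223.34879894702203), np.float64(199.27311615663046)) 0.0
scene4.npz 256.0 (np.float64(256.5562397372742), np.float64(193.8206075533662)) -0.06231473982135595
scene8.npz 257.0 (np.float64(257.25459128555997), np.float64(193.66438602808788)) -0.06368162024135786
```

The pivot moved 63.7 mm and about 63 mm was needed, so the collar is within 1–2 mm of the ring. Handing in.

```bash
python3 -c "
from rig import *
print(sign_off())"
```

```text
the job is handed in; nothing more can be done
None
```

I handed the job in with the lever shut and still pinched to the tab, and the collar within about 1–2 mm of the red ring; the judge returned no verdict, and I did no final check that the bowl and sherd stayed put.

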